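Find the hidden catch tile

ROBOT

A 6-joint arm with a two-finger parallel gripper is mounted at the origin on a cart in front of the work surface, level with it; the furniture and walls round the work are solid. World frame = base frame: x ahead of the robot, y to its left, z up, the work surface at z = 0. Lengths are in mm, angles in rad, forces in N, time in s.
With the tool pointing down it reaches from about 350 to 775 mm from the base axis. Payload 7.3 kg.
Tool frame: the origin (TCP) lies midway between the tips of the shut fingers; the grasp point (between the pads) lies 19 mm behind it; z points along the fingers, y is the line along which they close (so a half turn about z gives the same grasp; the last joint's range is limited). The gripper opens to 92 mm and grips with 3 to 60 N. Pads are 19 mm wide; open, the fingers measure 130 mm over their backs; the gripper's body (75 mm by 190 mm) begins 47 mm behind the grasp point.
Start: joints at [1.087, 0.342, 1.524, -0, 1.275, -0.146], TCP at [173.979, 495.357, 199.041] pointing down, gripper open.
Joint ranges: [-2.53, 2.53], [-0.77, 2.02], [0.04, 2.7], [-1, 4.14], [0.28, 2.66], [-3.11, 3.11]. Speed limits (rad/s): [2.57, 2.57, 3.14, 3.14, 3.14, 3.14].

INTERFACE

Orientations are given as a rotation vector (axis times angle).
In Python, from workcell import ctrl gives the robot as it stands.
- The arm moves only by the tool play_rows, never from a script. Its argument "rows" is a list of rows, each a list of 7 numbers: the shift along the tool's x, y, z in mm, then the turn, a rotation vector about the tool's x, y, z in rad, then the opening, from -1 (shut) to 1 (fully open). A call has 1 to 20 rows; each row shifts and turns the commanded pose from where the row before left it, along the tool's axes as they then stand; what a row does not reach is not made up. A row lasts 1/12 s, in which the tool goes at most 41.7 mm and 7.16 degrees, less where a joint would pass 70% of its speed; a pose out of reach is approached as far as the arm can. A call with a gripper value outside its range is refused whole. The fingers move at their own pace and stop on an object; "newtons" is the grip in N (left out, the last holds). Time passes only in rows, so rows that do not move let the fingers close. It gives the time, the measured TCP pose, the force, the opening and the grip force at its end, in the units of the state.
- ctrl.state(): the state, without advancing time (a new reading comes with each control period).
- ctrl.snapshot(name): name is "side" or "top" or "wrist"; returns a dict with "image" (384x512x3 uint8, red, green, blue), "fx", "fy", "cx", "cy" (pixels), "pose" (4x4, takes a point from camera to world coordinates); the wrist camera has in their place "mount" (4x4, takes a point from camera to tool coordinates, whose origin is the TCP and whose axes are the flange's). Camera axes: x right, y down, z forward; pixel columns grow to the right and rows downward; lengths in mm; the calibration is good to about 2 mm. A picture is of the moment at which its call begins: read the wrist's pose just before it. There is no depth.
- ctrl.finish_job(): hands the job in; it is judged then, once.
The state is a dict: "time_s": time; "joints": joint angles; "qd": joint speeds; "joint_torque": joint torques, N m; "tool_pos": TCP position; "ee_rot": TCP orientation; "wrist_force": force on the tool from outside, world axes, zero at the start; "ft_torque": the same for the moment, N m; "width": opening from 0.0 (shut) to 1.0 (fully open); "gripper_force": force on a finger pad.
Only numpy, scipy, OpenCV 4.12 (cv2) and the standard library are available. Lean on these libraries where they do the work, as an engineer would, in place of code of your own. Each camera call takes 0.05 s, during which the arm holds its last target. There are 200 camera calls.

TASK

One of the six mosaic squares in the top of the wooden box is a concealed catch that looks just like the others. Feel over the squares gently with the closed fingertips until one gives, and push that square fully in so that the hidden drawer springs out of the front. Grasp nothing, leave the eraser, the copper tile strip and the glue tube where they lie, and take the hand away afterwards.

Things in the scene. Friction and masses are not known exactly. Their poses are not given: they have to be found in the camera images.
- mosaic_box: Low wooden box fixed to the table, 130 (x) x 180 (y) x 60 mm high. Origin: centre of its underside, on the table; z up; its -x side is the front, roughly towards the robot, with a flush drawer front without a handle. The flat top holds six blue-and-white mosaic squares.
- panel (a point): Centre of the box's flat top, 60 mm above the table; axes as the box's. The six chequered mosaic squares, each 43 mm wide (2 x 2 small glass squares), are flush with the 6 mm wooden bars between them. Square centres: x = -25 or +25 mm, y = -50, 0 or +50 mm from here. Five are rigid; one, a different one each time and not to be told by looking, is the catch.
- catch_tile (a joint): How far the hidden catch square has been pushed down, in m: 0 = flush with the top, 0.008 = fully in (hard stop). It slides straight down into its 44 mm wide well, resists with about 3 N all the way and stays where it is left. This value does not tell which square it is.
- secret_drawer (a joint): How far the drawer has come out of the box's front, in m: 0 = shut and flush, 0.024 = out. Geared to the catch square: moves out 3 mm for each mm that the square goes down.
- eraser_by: Loose white eraser in a blue sleeve, 20 x 43 x 12 mm, origin at the centre of its underside; lies on the table on the box's right (-y) side. Not to be moved.
- strip_by: Loose strip of three copper-brown tile squares, 21 x 56 x 7 mm, origin at the centre of its underside; lies on the table on the box's left (+y) side. Not to be moved.
- glue_by: Loose black and red glue tube with white cap, 32 x 119 x 24 mm, origin at the centre of its underside; lies on the table beyond the box's far (+x) side, to the left. Not to be moved.

How it is judged:
By the outcome, as a careful person would: the job done as asked, in the order asked, and still so for the second after the job is handed in, with the robot touching nothing.
It also fails if it takes over 51 s, if anything falls off the work surface, if the arm or the gripper's body presses on something with over 40 N, if the wrist force passes 120 N, or if a joint passes its speed limit or range.

## Working session

There is one attempt and no reset: what is moved stays moved. The work goes in short steps, Python scripts to look and compute and a tool call to move; the robot and the scene stay as the last step left them, time stands still between calls to the robot, and variables do not carry over. Pictures are saved under pics/ and viewed, at most 10 in all, crops included, and the job is handed in when it is done.

Besides the shell and the picture viewer there is one more tool, called after "Emit:" as name([rows], argument=value, ...), one row to a line, values as JSON. play_rows: Moves the arm, as the interface text tells. Its arguments: {"type":"object","properties":{"rows":{"type":"array","items":{"type":"array","items":{"type":"number"}}},"newtons":{"type":"number"}},"required":["rows"]}

```bash
mkdir -p pics
python3 - <<'E'
from workcell import ctrl
import cv2, numpy as np
s=ctrl.state(); print(s['time_s'],s['tool_pos'],s['ee_rot'],s['wrist_force'],s['width'])
ims=[]
for n in ("top","side"):
    d=ctrl.snapshot(n); cv2.imwrite(f"pics/{n}0.png",d["image"][:,:,::-1]); print(n,d["fx"],d["fy"],d["cx"],d["cy"],np.round(d["pose"],3).tolist())
E
```

```text
0.0 [173.77680966 494.94256544 198.33418082] [-5.28106010e-01 -3.09638001e+00  2.30862147e-03] [ 0.34878586  0.06227022 -0.65204019] 1.0007253289250513
top 405.6771115406559 405.6771115406559 256.60137374503967 189.51836922929738 [[-0.012, -0.994, 0.108, 438.804], [-1.0, 0.01, -0.018, 118.341], [0.016, -0.108, -0.994, 942.941], [0.0, 0.0, 0.0, 1.0]]
side 436.3646456507534 436.3646456507534 262.6338230271105 193.81452772539149 [[0.99, -0.058, 0.125, 419.249], [-0.138, -0.384, 0.913, -730.107], [-0.005, -0.922, -0.388, 444.056], [0.0, 0.0, 0.0, 1.0]]
```

View pics/top0.png

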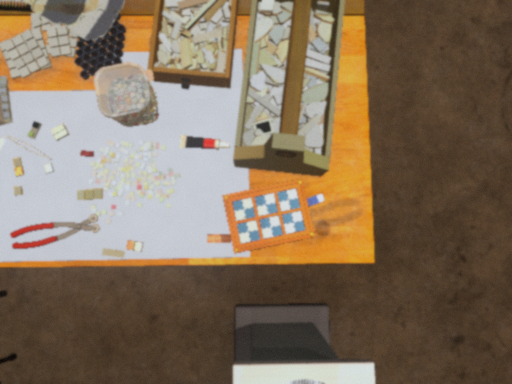

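View pics/side0.png

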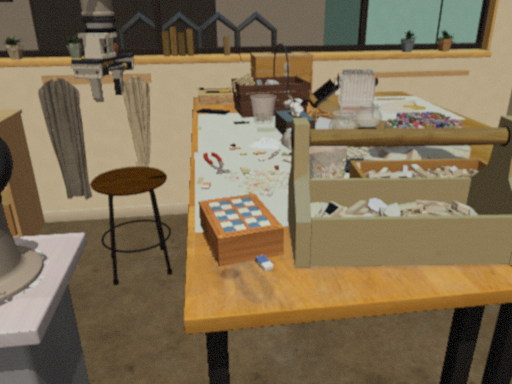

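The top view shows the box's mosaic centred near pixel (268,215) and rotated slightly. The red strip is at (218,238), the eraser at (316,200) and the glue at (203,143). A tall toolbox stands behind the box. I'll measure the panel from the blue squares.

```bash
cat > h.py <<'E'
import cv2, numpy as np
def cast(d,px,z,pose=None):
    P=d["pose"] if pose is None else pose
    px=np.atleast_2d(px).astype(float)
    r=np.c_[(px[:,0]-d["cx"])/d["fx"],(px[:,1]-d["cy"])/d["fy"],np.ones(len(px))]@P[:3,:3].T
    return P[:3,3]+r*((z-P[2,3])/r[:,2])[:,None]
def blues(im,box,amin):
    hsv=cv2.cvtColor(im,cv2.COLOR_RGB2HSV); m=cv2.inRange(hsv,(95,90,50),(125,255,255))
    k=np.zeros_like(m); x0,y0,x1,y1=box; k[y0:y1,x0:x1]=m[y0:y1,x0:x1]
    n,l,st,c=cv2.connectedComponentsWithStats(k)
    return [(c[i],st[i,4]) for i in range(1,n) if st[i,4]>=amin]
E
python3 - <<'E'
from workcell import ctrl
from h import *
for n,box in (("top",(222,180,306,252)),("side",(200,190,285,240))):
    d=ctrl.snapshot(n); b=blues(d["image"],box,8)
    w=cast(d,[c for c,a in b],60)
    for (c,a),p in zip(b,w): print(n,np.round(c,1),a,np.round(p[:2],1))
    print(w.mean(0))
E
```

```text
top [282.3 195.5] 38 [520.6  46.6]
top [260.  200.2] 37 [510.9  95.5]
top [294.  203.1] 39 [503.7  21.4]
top [237.6 204.8] 36 [501.2 144.5]
top [271.7 208. ] 39 [493.5  70.1]
top [249.4 212.6] 36 [484. 119.]
top [287.2 218. ] 37 [471.4  36.9]
top [264.7 222.7] 39 [461.7  85.9]
top [299.  225.8] 42 [454.3  11.5]
top [242.2 227.3] 39 [452.3 134.9]
top [276.6 230.5] 42 [444.6  60.3]
top [254.2 235.3] 38 [434.9 108.9]
[477.75383594  77.96575987  60.        ]
side [252.9 208.3] 9 [511.7  98.2]
side [230.6 211.8] 9 [464.1  88.2]
side [245.8 214.2] 8 [493.9  71.8]
side [222.2 217.8] 8 [445.6  62.6]
side [260.5 218.4] 11 [521.1  48.4]
side [236.5 222.3] 14 [472.2  38. ]
side [253.7 224.5] 11 [504.5  23.3]
side [228.3 228.8] 13 [454.5  12.8]
[483.43821122  55.42536972  60.        ]
```

Panel centre is at about (477.8, 78.0) with a yaw of about 0.196 rad, and the side view agrees to about 2 mm. I'll turn the tool to match the box, shut the fingers and go above the panel.

Emit:
play_rows([
  [0,0,0,0,0,-0.107,-1],
  [0,0,0,0,0,-0.107,-1],
  [0,0,0,0,0,-0.107,-1],
  [0,0,0,0,0,-0.106,-1],
  [0,0,0,0,0,-0.106,-1],
  [-14.5,-31.2,0,0,0,0,-1],
  [-14.5,-31.2,0,0,0,0,-1],
  [-14.5,-31.2,0,0,0,0,-1],
  [-14.5,-31.2,0,0,0,0,-1],
  [-14.5,-31.2,0,0,0,0,-1],
  [-14.5,-31.2,0,0,0,0,-1],
  [-14.5,-31.2,0,0,0,0,-1],
  [-14.5,-31.2,0,0,0,0,-1],
  [-14.5,-31.2,0,0,0,0,-1],
  [-14.5,-31.2,0,0,0,0,-1],
  [-14.5,-31.2,0,0,0,0,-1],
  [-14.5,-31.2,0,0,0,0,-1],
  [-14.5,-31.2,0,0,0,0,-1],
  [-14.5,-31.2,0,0,0,0,-1],
  [-14.5,-31.2,0,0,0,0,-1],
])

```text
time_s: 1.87
tool_pos: [478.8, 76.8, 199.0]
ee_rot: [0.306, -3.127, -0.0]
wrist_force: [0.4, 0.0, 0.5]
width: 0.002
gripper_force: 0.0
```

Emit:
play_rows([
  [0,0,0,0,0,0,-1],
  [0,0,0,0,0,0,-1],
  [0,0,0,0,0,0,-1],
])

```text
time_s: 2.12
tool_pos: [477.6, 78.6, 198.7]
ee_rot: [0.305, -3.126, -0.001]
wrist_force: [0.3, 0.6, 0.6]
width: 0.005
gripper_force: 0.0
```

Run:
```python
from workcell import ctrl
from h import *
s=ctrl.state(); print(s['time_s'],s['tool_pos'],s['ee_rot'],s['wrist_force'],s['width'])
d=ctrl.snapshot("wrist"); cv2.imwrite("pics/w1.png",d["image"][:,:,::-1]); print(np.round(d["mount"],3).tolist(),d["fx"])
R=cv2.Rodrigues(np.array(s['ee_rot']))[0]; T=np.eye(4);T[:3,:3]=R;T[:3,3]=s['tool_pos']
P=T@d["mount"]; print(np.round(R,3).tolist())
b=blues(d["image"],(0,0,512,384),100)
w=cast(d,[c for c,a in b],60,P)
for (c,a),p in zip(b,w): print(np.round(c,1),a,np.round(p[:2],1))
```

```text
2.1167 [477.56820537  78.64120632 198.69493039] [ 3.05073066e-01 -3.12567261e+00 -8.38127407e-04] [0.30833698 0.62608556 0.57353349] 0.004751576325939761
[[-0.001, -0.961, -0.275, 74.296], [1.0, -0.0, -0.001, 0.11], [0.0, -0.275, 0.961, -185.089], [0.0, 0.0, 0.0, 1.0]] 322.9148881873956
[[-0.981, -0.193, -0.001], [-0.193, 0.981, 0.0], [0.001, 0.001, -1.0]]
[187.8 139.1] 348 [454.5  10.1]
[237.7 139.5] 331 [445.2  58.9]
[287.5 139.3] 330 [435.5 107.7]
[210.6 161.2] 315 [472.2  35.9]
[259.6 160.9] 310 [462.3  84.8]
[308.8 161. ] 311 [452.7 133.8]
[154.2 177.4] 197 [500.1 -18.3]
[286.2 187.1] 292 [483.9 117.4]
[190.5 188. ] 301 [504.  20.]
[238.4 188. ] 302 [494.5  68.8]
[212.2 207.6] 277 [520.9  45.5]
[259.4 207.5] 286 [511.1  94.6]
[306.4 207.5] 280 [501.6 143.4]
```

View pics/w1.png

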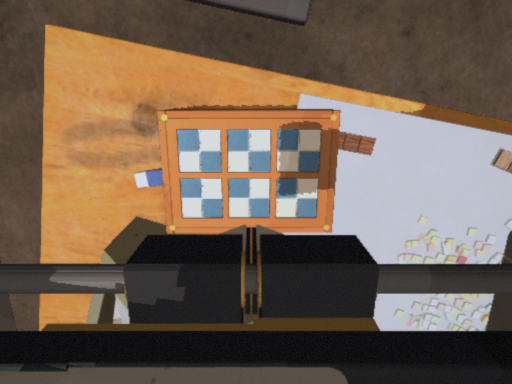

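The wrist view shows the six squares unoccluded, spanning columns 178–322 and rows 128–220, with the tool aligned to the box. The panel centre measures (478.2, 76.7), so I'll use (478, 77.3). I'll start feeling at the front-right square.

Emit:
play_rows([
  [3.2,-6.4,16,0,0,0,-1],
  [3.1,-6.4,16,0,0,0,-1],
  [3.1,-6.4,16,0,0,0,-1],
  [3.1,-6.4,16,0,0,0,-1],
  [3.1,-6.4,16,0,0,0,-1],
  [3.1,-6.4,16,0,0,0,-1],
  [3.1,-6.5,16,0,0,0,-1],
  [3.1,-6.5,16,0,0,0,-1],
  [0,0,2,0,0,0,-1],
  [0,0,2,0,0,0,-1],
  [0,0,0,0,0,0,-1],
  [0,0,0,0,0,0,-1],
])

```text
time_s: 3.17
tool_pos: [464.3, 23.9, 67.9]
ee_rot: [-0.308, 3.125, -0.0]
wrist_force: [0.5, 0.8, -0.2]
width: 0.005
gripper_force: 0.0
```

Emit:
play_rows([
  [0,0,1,0,0,0,-1],
  [0,0,1,0,0,0,-1],
  [0,0,0.5,0,0,0,-1],
  [0,0,0,0,0,0,-1],
  [0,0,0,0,0,0,-1],
])

```text
time_s: 3.58
tool_pos: [463.7, 23.2, 64.6]
ee_rot: [-0.306, 3.126, 0.0]
wrist_force: [-0.2, 0.3, -0.4]
width: 0.005
gripper_force: 0.0
```

Emit:
play_rows([
  [0,0,1,0,0,0,-1],
  [0,0,0,0,0,0,-1],
  [0,0,0,0,0,0,-1],
])

```text
time_s: 3.83
tool_pos: [463.6, 23.2, 63.5]
ee_rot: [0.306, -3.127, -0.0]
wrist_force: [0.2, 0.1, -0.2]
width: 0.008
gripper_force: 0.0
```

Emit:
play_rows([
  [0,0,1,0,0,0,-1],
  [0,0,0,0,0,0,-1],
  [0,0,0,0,0,0,-1],
])

```text
time_s: 4.08
tool_pos: [463.6, 23.2, 62.4]
ee_rot: [0.306, -3.127, -0.0]
wrist_force: [0.9, 0.0, -0.1]
width: 0.002
gripper_force: 0.0
```

Emit:
play_rows([
  [0,0,1,0,0,0,-1],
  [0,0,0,0,0,0,-1],
  [0,0,0,0,0,0,-1],
])

```text
time_s: 4.33
tool_pos: [463.6, 23.2, 61.5]
ee_rot: [0.306, -3.127, -0.0]
wrist_force: [-0.1, 0.1, -0.1]
width: 0.007
gripper_force: 0.0
```

Emit:
play_rows([
  [0,0,1,0,0,0,-1],
  [0,0,0,0,0,0,-1],
  [0,0,0,0,0,0,-1],
])

```text
time_s: 4.58
tool_pos: [463.6, 23.2, 60.4]
ee_rot: [0.306, -3.126, -0.0]
wrist_force: [-0.6, 0.2, -0.2]
width: 0.006
gripper_force: 0.0
```

Emit:
play_rows([
  [0,0,0.5,0,0,0,-1],
  [0,0,0,0,0,0,-1],
  [0,0,0,0,0,0,-1],
])

```text
time_s: 4.83
tool_pos: [463.7, 23.2, 60.0]
ee_rot: [-0.306, 3.127, 0.0]
wrist_force: [-0.3, 0.2, -0.6]
width: 0.007
gripper_force: 0.0
```

Emit:
play_rows([
  [0,0,0.5,0,0,0,-1],
  [0,0,0,0,0,0,-1],
  [0,0,0,0,0,0,-1],
])

```text
time_s: 5.08
tool_pos: [463.7, 23.2, 59.5]
ee_rot: [0.306, -3.127, -0.0]
wrist_force: [0.1, -0.6, 0.3]
width: 0.002
gripper_force: 0.0
```

Emit:
play_rows([
  [0,0,0.5,0,0,0,-1],
  [0,0,0,0,0,0,-1],
  [0,0,0,0,0,0,-1],
])

```text
time_s: 5.33
tool_pos: [463.6, 23.2, 59.0]
ee_rot: [0.306, -3.127, -0.0]
wrist_force: [-0.5, -0.3, -0.3]
width: 0.005
gripper_force: 0.0
```

Emit:
play_rows([
  [0,0,0.5,0,0,0,-1],
  [0,0,0,0,0,0,-1],
  [0,0,0,0,0,0,-1],
])

```text
time_s: 5.58
tool_pos: [463.6, 23.2, 58.5]
ee_rot: [0.306, -3.127, -0.0]
wrist_force: [0.2, 1.0, 0.7]
width: 0.004
gripper_force: 0.0
```

Emit:
play_rows([
  [0,0,0.5,0,0,0,-1],
  [0,0,0,0,0,0,-1],
  [0,0,0,0,0,0,-1],
])

```text
time_s: 5.83
tool_pos: [463.6, 23.2, 58.0]
ee_rot: [0.306, -3.127, -0.0]
wrist_force: [0.5, 0.2, 0.7]
width: 0.004
gripper_force: 0.0
```

Run:
```python
from workcell import ctrl
from h import *
d=ctrl.snapshot("side"); im=d["image"][150:280,170:310,::-1]; cv2.imwrite("pics/s2.png",cv2.resize(im,None,fx=4,fy=4,interpolation=cv2.INTER_CUBIC))
```

```text
(no output)
```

View pics/s2.png

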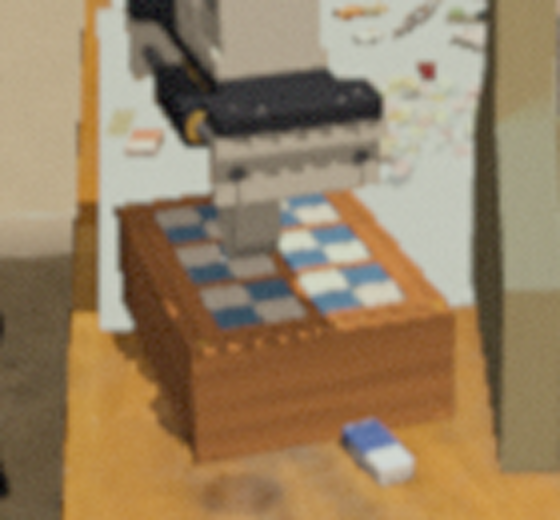

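The side view shows the fingertips' lower end at crop (250,255), i.e. full-image (232,214). They seem to be above the near row rather than on it. I'll check this against the projected TCP.

Run:
```python
from workcell import ctrl
from h import *
s=ctrl.state(); d=ctrl.snapshot("side"); 
def proj(p):
    q=np.linalg.inv(d["pose"])@np.r_[p,1]; return np.round([d["fx"]*q[0]/q[2]+d["cx"],d["fy"]*q[1]/q[2]+d["cy"]],1)
print(s['tool_pos'],s['joints'],s['joint_torque'],s['wrist_force'])
print('tcp',proj(s['tool_pos']))
for y in (-50,0,50): print(y,proj([478-24.5-.193*y,77.3-4.85+.981*y,60]))
print('corner FR',[proj([478-.981*65+.193*90,77.3-.193*65-.981*90,z]) for z in (0,60)])
```

```text
[463.65147247  23.18465984  57.98873151] [-1.15433616e-01  4.08995128e-01  1.87522204e+00  1.24490155e-04
  8.57402276e-01 -1.88148719e+00] [ 1.76142871e-04 -4.00254321e+01 -1.78994644e+01 -4.51076345e-02
  6.60275691e-02  4.61994603e-05] [-0.79194572 -0.53830107  0.79390308]
tcp [232.8 226.9]
-50 [232.5 226. ]
0 [225.9 215.4]
50 [220.  205.8]
corner FR [array([218.6, 266.9]), array([217.1, 238.7])]
```

The TCP should project to (232.8, 227), but the visible tips end about 12 px higher. The wrist view agrees: the real tips sit about 26 mm behind the nominal TCP. The zero force also fits no contact, so I'll keep descending and watch the force.

Emit:
play_rows([
  [0,0,2,0,0,0,-1],
  [0,0,2,0,0,0,-1],
  [0,0,2,0,0,0,-1],
  [0,0,0,0,0,0,-1],
  [0,0,0,0,0,0,-1],
])

```text
time_s: 6.35
tool_pos: [463.5, 23.2, 51.8]
ee_rot: [0.306, -3.126, -0.0]
wrist_force: [-0.3, -0.1, 0.0]
width: 0.004
gripper_force: 0.0
```

Emit:
play_rows([
  [0,0,1,0,0,0,-1],
  [0,0,1,0,0,0,-1],
  [0,0,1,0,0,0,-1],
  [0,0,0,0,0,0,-1],
])

```text
time_s: 6.68
tool_pos: [463.6, 23.2, 48.8]
ee_rot: [0.306, -3.126, -0.0]
wrist_force: [0.1, 0.1, -0.1]
width: 0.007
gripper_force: 0.0
```

Emit:
play_rows([
  [0,0,1,0,0,0,-1],
  [0,0,1,0,0,0,-1],
  [0,0,1,0,0,0,-1],
  [0,0,0,0,0,0,-1],
])

```text
time_s: 7.02
tool_pos: [463.5, 23.2, 45.8]
ee_rot: [0.306, -3.126, -0.0]
wrist_force: [-0.3, -0.1, -0.4]
width: 0.004
gripper_force: 0.0
```

Run:
```python
from workcell import ctrl
from h import *
s=ctrl.state(); print(s['tool_pos'],s['wrist_force'],s['width'])
d=ctrl.snapshot("side"); im=d["image"][150:280,170:310,::-1]; cv2.imwrite("pics/s3.png",cv2.resize(im,None,fx=4,fy=4,interpolation=cv2.INTER_CUBIC))
```

```text
[463.52615562  23.19255214  45.79465291] [-0.33461489 -0.13998599 -0.43245716] 0.003976470338377195
```

View pics/s3.png

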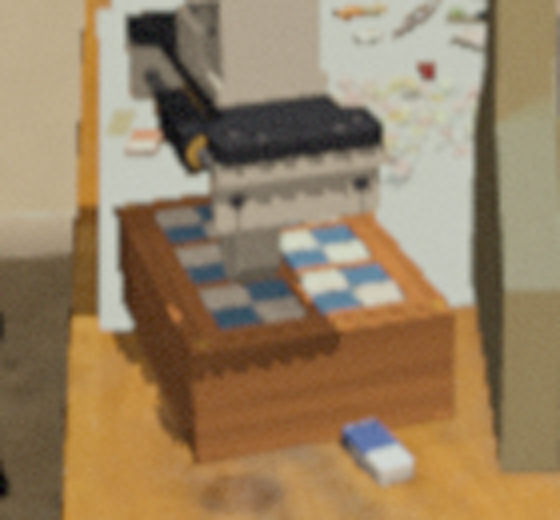

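The tips now end at crop y≈277, still about 14 mm above the square at crop y≈303. The picture tracks the motion and the drawer is flush, so I'll keep going down.

Emit:
play_rows([
  [0,0,1,0,0,0,-1],
  [0,0,1,0,0,0,-1],
  [0,0,1,0,0,0,-1],
  [0,0,1,0,0,0,-1],
  [0,0,1,0,0,0,-1],
  [0,0,0,0,0,0,-1],
  [0,0,0,0,0,0,-1],
])

```text
time_s: 7.65
tool_pos: [463.6, 23.2, 40.9]
ee_rot: [0.306, -3.127, -0.0]
wrist_force: [1.6, 0.9, -0.1]
width: 0.006
gripper_force: 0.0
```

Emit:
play_rows([
  [0,0,1,0,0,0,-1],
  [0,0,1,0,0,0,-1],
  [0,0,0,0,0,0,-1],
  [0,0,0,0,0,0,-1],
])

```text
time_s: 7.98
tool_pos: [463.6, 23.2, 38.9]
ee_rot: [0.306, -3.127, -0.0]
wrist_force: [-0.0, -0.5, 0.5]
width: 0.005
gripper_force: 0.0
```

Emit:
play_rows([
  [0,0,1,0,0,0,-1],
  [0,0,0,0,0,0,-1],
  [0,0,0,0,0,0,-1],
])

```text
time_s: 8.23
tool_pos: [463.6, 23.2, 38.0]
ee_rot: [0.306, -3.127, -0.0]
wrist_force: [-0.3, 0.3, 0.2]
width: 0.003
gripper_force: 0.0
```

Emit:
play_rows([
  [0,0,1,0,0,0,-1],
  [0,0,0,0,0,0,-1],
  [0,0,0,0,0,0,-1],
])

```text
time_s: 8.48
tool_pos: [463.6, 23.2, 37.0]
ee_rot: [0.306, -3.127, -0.0]
wrist_force: [-0.0, 1.4, 0.2]
width: 0.01
gripper_force: 0.0
```

Emit:
play_rows([
  [0,0,1,0,0,0,-1],
  [0,0,0,0,0,0,-1],
  [0,0,0,0,0,0,-1],
])

```text
time_s: 8.73
tool_pos: [463.6, 23.2, 35.9]
ee_rot: [0.306, -3.127, -0.0]
wrist_force: [0.2, -0.1, -0.7]
width: 0.003
gripper_force: 0.0
```

Emit:
play_rows([
  [0,0,1,0,0,0,-1],
  [0,0,0,0,0,0,-1],
  [0,0,0,0,0,0,-1],
])

```text
time_s: 8.98
tool_pos: [463.6, 23.2, 35.0]
ee_rot: [0.306, -3.127, -0.0]
wrist_force: [-1.0, -0.0, 0.1]
width: 0.007
gripper_force: 0.0
```

Emit:
play_rows([
  [0,0,1,0,0,0,-1],
  [0,0,0,0,0,0,-1],
  [0,0,0,0,0,0,-1],
])

```text
time_s: 9.23
tool_pos: [463.6, 23.2, 34.0]
ee_rot: [0.306, -3.127, -0.0]
wrist_force: [0.0, -0.6, 0.3]
width: 0.006
gripper_force: 0.0
```

Emit:
play_rows([
  [0,0,1,0,0,0,-1],
  [0,0,0,0,0,0,-1],
  [0,0,0,0,0,0,-1],
])

```text
time_s: 9.48
tool_pos: [463.6, 23.2, 32.9]
ee_rot: [0.306, -3.127, -0.0]
wrist_force: [-0.0, 0.3, 0.1]
width: 0.005
gripper_force: 0.0
```

Emit:
play_rows([
  [0,0,1,0,0,0,-1],
  [0,0,0,0,0,0,-1],
  [0,0,0,0,0,0,-1],
])

```text
time_s: 9.73
tool_pos: [463.8, 23.2, 32.5]
ee_rot: [-0.306, 3.126, -0.0]
wrist_force: [-1.5, 0.1, 6.9]
width: 0.003
gripper_force: 3.2
```

Run:
```python
from workcell import ctrl
from h import *
s=ctrl.state(); print(s['tool_pos'],s['wrist_force'],s['joint_torque'])
d=ctrl.snapshot("side"); im=d["image"][150:280,170:310,::-1]; cv2.imwrite("pics/s4.png",cv2.resize(im,None,fx=4,fy=4,interpolation=cv2.INTER_CUBIC))
```

```text
[463.77482533  23.17932038  32.53888458] [-1.50063591  0.0839113   6.8553678 ] [-8.47163144e-02 -3.81470275e+01 -1.61192662e+01 -1.71225972e-02
 -4.93412521e-01 -2.86650338e-04]
```

View pics/s4.png

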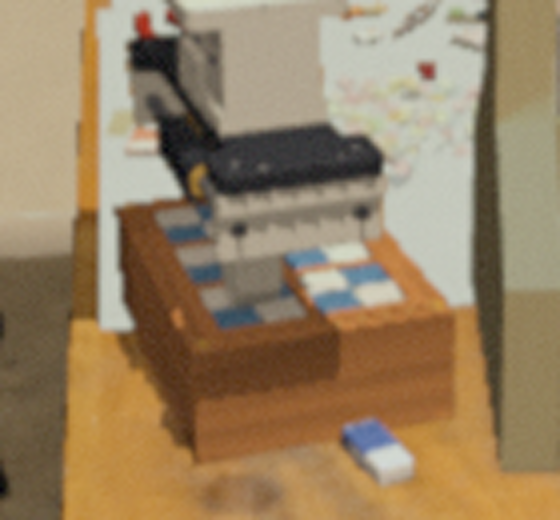

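Contact at last: at z≈32.5 the force is 6.9 N while the commanded z is about 31.9, and the tips sit at crop (250,303) on the square's centre. The square held against more than 3 N, so the front-right one is rigid. Contact height is about 32.6. Next are the other front squares.

Emit:
play_rows([
  [0,0,-3,0,0,0,-1],
  [0,0,-3,0,0,0,-1],
  [0,17,0,0,0,0,-1],
  [0,17,0,0,0,0,-1],
  [0,16,0,0,0,0,-1],
  [0,0,2,0,0,0,-1],
  [0,0,2,0,0,0,-1],
  [0,0,0.5,0,0,0,-1],
  [0,0,0.5,0,0,0,-1],
  [0,0,0.5,0,0,0,-1],
  [0,0,0.5,0,0,0,-1],
  [0,0,0,0,0,0,-1],
  [0,0,0,0,0,0,-1],
])

```text
time_s: 10.87
tool_pos: [454.2, 72.0, 32.1]
ee_rot: [-0.305, 3.126, 0.0]
wrist_force: [0.0, 0.3, 0.9]
width: 0.004
gripper_force: 0.2
```

Emit:
play_rows([
  [0,0,0.5,0,0,0,-1],
  [0,0,0,0,0,0,-1],
  [0,0,0,0,0,0,-1],
])

```text
time_s: 11.12
tool_pos: [454.1, 72.2, 31.6]
ee_rot: [-0.306, 3.126, -0.0]
wrist_force: [-0.4, -0.2, 0.6]
width: 0.004
gripper_force: 0.7
```

Emit:
play_rows([
  [0,0,0.5,0,0,0,-1],
  [0,0,0,0,0,0,-1],
  [0,0,0,0,0,0,-1],
])

```text
time_s: 11.37
tool_pos: [454.1, 72.2, 31.1]
ee_rot: [-0.306, 3.126, 0.0]
wrist_force: [0.1, -2.0, 0.6]
width: 0.003
gripper_force: 0.8
```

Emit:
play_rows([
  [0,0,0.5,0,0,0,-1],
  [0,0,0,0,0,0,-1],
  [0,0,0,0,0,0,-1],
])

```text
time_s: 11.62
tool_pos: [454.1, 72.3, 30.5]
ee_rot: [-0.306, 3.126, 0.0]
wrist_force: [0.9, -1.1, 0.9]
width: 0.005
gripper_force: 0.7
```

Emit:
play_rows([
  [0,0,0.5,0,0,0,-1],
  [0,0,0,0,0,0,-1],
  [0,0,0,0,0,0,-1],
])

```text
time_s: 11.87
tool_pos: [454.0, 72.3, 30.0]
ee_rot: [-0.306, 3.126, 0.0]
wrist_force: [0.5, -1.3, 2.9]
width: 0.006
gripper_force: 0.6
```

Run:
```python
from workcell import ctrl
from h import *
s=ctrl.state(); print(s['tool_pos'],s['wrist_force'],s['joint_torque'])
d=ctrl.snapshot("side"); im=d["image"][150:280,170:310,::-1]; cv2.imwrite("pics/s5.png",cv2.resize(im,None,fx=4,fy=4,interpolation=cv2.INTER_CUBIC))
```

```text
[454.04637405  72.28215237  29.9872016 ] [ 0.5258795  -1.29161765  2.89873512] [ 4.22462393e-01 -3.97730827e+01 -1.55422193e+01  1.46653592e-01
  2.93668080e-01  9.72800558e-05]
```

View pics/s5.png

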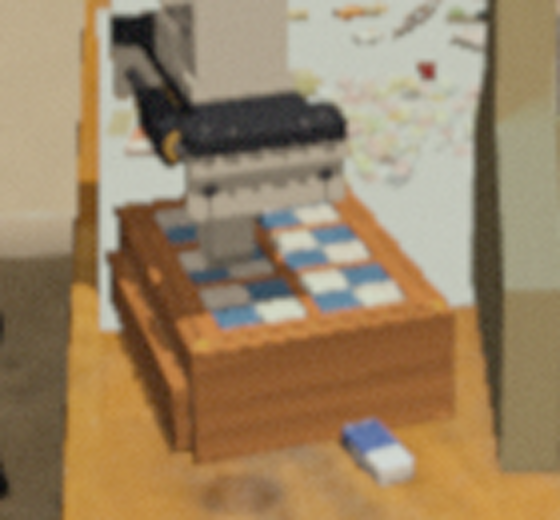

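The drawer front has started out at crop (150,340), so the middle front square is the catch. I'll push it on to the stop, expected near z≈24.5.

Emit:
play_rows([
  [0,0,0.5,0,0,0,-1],
  [0,0,0.5,0,0,0,-1],
  [0,0,0.5,0,0,0,-1],
  [0,0,0.5,0,0,0,-1],
  [0,0,0.5,0,0,0,-1],
  [0,0,0.5,0,0,0,-1],
  [0,0,0,0,0,0,-1],
])

```text
time_s: 12.5
tool_pos: [454.0, 72.3, 26.9]
ee_rot: [-0.306, 3.127, 0.0]
wrist_force: [1.0, -0.8, 1.1]
width: 0.004
gripper_force: 0.6
```

Emit:
play_rows([
  [0,0,0.5,0,0,0,-1],
  [0,0,0.5,0,0,0,-1],
  [0,0,0.5,0,0,0,-1],
  [0,0,0,0,0,0,-1],
  [0,0,0,0,0,0,-1],
])

```text
time_s: 12.92
tool_pos: [453.9, 72.3, 25.4]
ee_rot: [0.306, -3.126, -0.0]
wrist_force: [1.0, 0.0, 0.8]
width: 0.004
gripper_force: 0.5
```

Emit:
play_rows([
  [0,0,0.5,0,0,0,-1],
  [0,0,0.5,0,0,0,-1],
  [0,0,0,0,0,0,-1],
  [0,0,0,0,0,0,-1],
])

```text
time_s: 13.25
tool_pos: [453.9, 72.3, 24.5]
ee_rot: [0.306, -3.127, -0.0]
wrist_force: [-0.4, 1.1, 3.8]
width: 0.006
gripper_force: 1.7
```

Force is starting to rise, so I'll press on until the stop is clear.

Emit:
play_rows([
  [0,0,0.5,0,0,0,-1],
  [0,0,0,0,0,0,-1],
  [0,0,0,0,0,0,-1],
])

```text
time_s: 13.5
tool_pos: [454.0, 72.3, 24.5]
ee_rot: [-0.306, 3.126, 0.0]
wrist_force: [-1.0, -0.4, 8.8]
width: 0.004
gripper_force: 4.5
```

Emit:
play_rows([
  [0,0,0.5,0,0,0,-1],
  [0,0,0,0,0,0,-1],
  [0,0,0,0,0,0,-1],
])

```text
time_s: 13.75
tool_pos: [454.0, 72.3, 24.5]
ee_rot: [-0.306, 3.126, -0.0]
wrist_force: [-3.0, 0.4, 14.3]
width: 0.004
gripper_force: 7.2
```

Hard stop reached: z stays at 24.5 while the force climbs to 14 N. I'll lift straight up and back away.

Emit:
play_rows([
  [0,0,-2,0,0,0,-1],
  [0,0,-4,0,0,0,-1],
  [0,0,-6,0,0,0,-1],
  [0,0,-10,0,0,0,-1],
  [0,0,-18,0,0,0,-1],
  [0,0,-24,0,0,0,-1],
  [0,0,-24,0,0,0,-1],
  [0,0,-24,0,0,0,-1],
  [0,0,-24,0,0,0,-1],
  [0,0,-24,0,0,0,-1],
  [0,20,-15,0,0,0,-1],
  [0,25,0,0,0,0,-1],
  [0,25,0,0,0,0,-1],
  [0,25,0,0,0,0,-1],
  [0,25,0,0,0,0,-1],
  [0,20,0,0,0,0,-1],
  [0,0,0,0,0,0,-1],
  [0,0,0,0,0,0,-1],
])

```text
time_s: 15.25
tool_pos: [426.3, 210.1, 198.5]
ee_rot: [0.31, -3.126, 0.0]
wrist_force: [0.5, -0.4, -1.3]
width: 0.007
gripper_force: 0.0
```

Run:
```python
from workcell import ctrl
from h import *
s=ctrl.state(); print(s['tool_pos'],s['wrist_force'])
a=ctrl.snapshot("side")["image"][150:280,170:310,::-1]; b=ctrl.snapshot("top")["image"][130:260,190:330,::-1]
cv2.imwrite("pics/end.png",cv2.resize(np.hstack([a,b]),None,fx=2.8,fy=2.8,interpolation=cv2.INTER_CUBIC))
```

```text
[426.30786245 210.09187823 198.51850047] [ 0.48894412 -0.3915355  -1.25197685]
```

View pics/end.png

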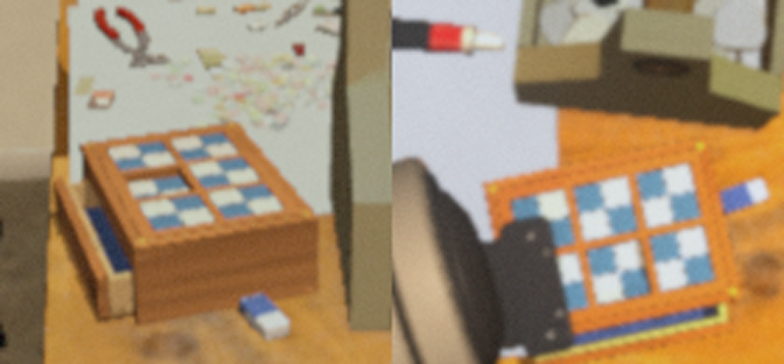

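The final picture shows the middle front square sunk, the drawer fully out at crop (100,250), the eraser and glue where they were, and the hand clear. I'm handing the job in.

```bash
python3 -c "
from workcell import ctrl
print(ctrl.finish_job())"
```

```text
the job is handed in; nothing more can be done
None
```

The catch was the middle square of the front row: I pushed it fully in, the drawer came out of the front, and the job was handed in with the hand clear and nothing else touched.

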